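Hold the desiccant canister's bayonet lid at its purge mark

ROBOT

A 6-joint arm with a two-finger parallel gripper is mounted at the origin on the work surface. World frame = base frame: x ahead of the robot, y to its left, z up, the work surface at z = 0. Lengths are in m, angles in rad, forces in N, time in s.
With the tool pointing down it reaches from about 0.425 to 0.925 m from the base axis. Payload 12.5 kg.
Tool frame: the origin (TCP) lies at the very end of the fingers, on their centre line; the grasp point (between the pads) lies robot.grip_point_offset behind it (robot.grip_point_offset is the distance from the TCP to the grasp point, in m); z points along the fingers, y is the line along which they close (so a half turn about z gives the same grasp; the last joint's range is limited). The gripper opens to 85 mm and grips with 20 to 120 N. Pads are 22 mm wide; open, the fingers measure 114 mm over their backs; the gripper's body (76 mm by 85 mm) begins 54 mm behind the grasp point. The pads swing forward as they close: fully open they stand 13 mm farther back than shut.
Start: joints at [-1.456, 0.491, 1.559, -0, 1.092, -0.106], TCP at [0.137, -0.61, 0.231] pointing down, gripper open.
Joint ranges: [-3.1, 3.1], [-0.84, 2.19], [0.05, 2.79], [-1.13, 4.28], [0.06, 2.93], [-2.69, 2.69]. Speed limits (rad/s): [2.22, 2.22, 2.79, 3.14, 3.14, 3.14].

INTERFACE

Orientations are given as a 3x3 rotation matrix whose columns are the frame's x, y, z axes.
In Python, from cell import read_state, viewer, sign_off, robot gives the robot as it stands.
- The arm moves only by the tool send_rows, never from a script. Its argument "moves" is a list of rows, each an object of numbers: "hand": the closure, from 0 (fully open) to 1 (shut); "tx", "ty", "tz": the shift along the tool's x, y, z in m; "yaw": the turn about the tool's z in degrees. A call has exactly 10 rows; each row shifts and turns the commanded pose from where the row before left it, along the tool's axes as they then stand; what a row does not reach is not made up. A row lasts 1/10 s, in which the tool goes at most 50 mm and 8.59 degrees, less where a joint would pass 70% of its speed; a pose out of reach is approached as far as the arm can. A call is refused whole if a number of a shift passes 0.05 or a number of a turn 8.59, either way. A call with a gripper value outside its range is refused whole. The fingers move at their own pace and stop on an object; "force" is the grip in N (left out, the last holds). Time passes only in rows, so rows that do not move let the fingers close, or fill a call up. It gives the time, the measured TCP pose, the force, the opening and the grip force at its end, in the units of the state.
- read_state(): the state, without advancing time (a new reading comes with each control period).
- viewer.camera(name): name is "scene" or "top" or "wrist"; returns the picture (420x560x3 uint8, red, green, blue); there is no depth.
- viewer.camera_params(name): a dict with "vfov" (degrees; the focal length in pixels is half the picture's height over the tangent of half this angle, whatever the lens; pixels are square), "cx", "cy" (the principal point, pixels), "eye" and "attitude" of the camera in the world. Camera axes: x right, y down, z forward; pixel columns grow to the right and rows downward; lengths in m; the calibration is good to about 2 mm. A picture is of the moment at which its call begins: read the wrist's pose just before it. camera_params takes no time and is no camera call; for the wrist camera it gives the pose at the moment of the call.
- sign_off(): hands the job in; it is judged then, once.
The state is a dict: "time": time; "joints": joint angles; "joint_vel": joint speeds; "tau": joint torques, N m; "ee_pos": TCP position; "ee_rot": TCP orientation; "force": force on the tool from outside, world axes, zero at the start; "moment": the same for the moment, N m; "opening": finger opening in m; "gripper_force": force on a finger pad.
Only numpy, scipy, OpenCV 4.12 (cv2) and the standard library are available. Lean on these libraries where they do the work, as an engineer would, in place of code of your own. Each camera call takes 0.05 s, during which the arm holds its last target. There are 200 camera calls.

TASK

Pull the orange lid straight up off its spring catches on the parking rail and push it down into the mouth of the desiccant canister, its two steel lugs going through the two slots (bar in line with the white marks). Then turn it clockwise until its bar lines up with the green marks, half way to the lock, stopping well before it clicks towards the red marks. A spring turns the lid back if it is let go, so finish still gripping it, held fully down and steady at the green marks; leave everything else on the desk where it is.

Things in the scene. Friction and masses are not known exactly. Their poses are not given: they have to be found in the camera images.
- lid_grip (a point): Centre of the orange lid's grip bar: 50 mm long (point x), 12 mm wide (y), 44 mm tall (z, up), white line on top. It stands on a round flange 72 mm across, 8 mm thick: flange top 22 mm and underside 30 mm below this point. On the rail the bar runs along the rail. The lid weighs about 90 g and is the same after a half turn.
- lid: The same lid; origin on its axis at the flange's underside, axes as lid_grip's. Under the flange: a plug 44 mm in diameter, 22 mm deep with tapered nose, and two steel lugs (round pins 8 mm thick) pointing out along +x and -x, in line with the bar, to 30 mm from the axis, centred 10.5 mm below the underside.
- rail: Fixed rail 270 x 90 mm, origin under its centre: two bars along its y, 50 mm apart inside, tops 40 mm up. Places at 62 mm either side of the middle: orange lid in one, blank cap in the other, flanges on the bars. At each, two sprung noses hold the flange's rim from both ends along y (grey blocks 18 mm above the bars, 46 to 57 mm from the lid's axis). 5 to 15 N straight up frees a lid within 10 mm.
- mouth (a point): Centre of the canister's mouth, at the top of its grey rim; z up. Bore 48 mm in diameter through a rim 5 mm thick, with two slots 12 mm wide along this point's +x and -x, reaching 32 mm from the axis, for the lugs. The lid is fully down when its flange's underside lies on the rim (at this height); only then can its lugs turn under the rim.
- canister: Fixed desiccant canister: white cylinder with a blue band, 92 mm across, 100 mm high; origin under its centre, axes as the mouth's. Marks on the rim, each on both sides: white in line with the slots; green 0.70 rad (40 degrees) clockwise from white seen from above; red (locked) 1.40 rad clockwise.
- vent (a joint): Angle (rad, clockwise from above) of the sprung ring in the canister that the lugs turn: 0 at rest, gaps under the slots; about 0.70 with the bar at the green marks; lock click from about 0.9 to 1.15; stop at 1.40. It may trail the lid's own angle by up to 0.1 (play of the lugs). Its spring pushes back with 0.04 N m at 0 and 0.12 N m at 0.70.
- blank_cap: Bystander: black cap with a round grey knob (no lugs), same flange, in the other place on the rail; origin at the centre of the flange's underside.
- cup: Bystander: blue plastic cup, 76 mm across, 100 mm tall; origin under its centre.
- handheld: Bystander: black handheld radio standing upright, 34 x 58 x 105 mm plus an aerial to 177 mm; origin under its centre.
- jar: Bystander: glass jar with orange cap, 68 mm across, 100 mm tall; origin under its centre.
- screwdriver: Bystander: red screwdriver, 150 mm long, lying along its x axis; origin under its middle.
- spool: Bystander: filament spool lying flat, 180 mm across, 54 mm tall; origin under its centre.
- morse_key: Bystander: brass Morse key on a 100 x 70 mm wooden base, 40 mm tall; origin under its centre.
Mind the look-alikes: they are no part of the job. Of the things like the lid, leave any that is turquoise; of the rest the larger one is meant.

How it is judged:
By the outcome, as a careful person would: the job done as asked, in the order asked, and still so for the second after the job is handed in, while the arm keeps its last pose, push and grip.
It also fails if it takes over 45 s, if anything falls off the work surface, if the arm or the gripper's body presses on something with over 40 N, if the wrist force passes 120 N, or if a joint passes its speed limit or range.

## Working session

There is one attempt and no reset: what is moved stays moved. The work goes in short steps, Python scripts to look and compute and a tool call to move; the robot and the scene stay as the last step left them, time stands still between calls to the robot, and variables do not carry over. Pictures are saved under pics/ and viewed, at most 10 in all, crops included, and the job is handed in when it is done.

Besides the shell and the picture viewer there is one more tool, called after "Emit:" by a JSON object that holds its "api" and its "payload", one argument or row to a line. send_rows: Moves the arm, as the interface text tells. Its arguments: {"type":"object","properties":{"moves":{"type":"array"},"force":{"type":"number"}},"required":["moves"]}

```bash
mkdir -p pics; ls; python3 - <<'E'
from cell import read_state, viewer, robot
import cv2,numpy as np
print(read_state()); print([a for a in dir(robot) if a[0]!='_'], robot.grip_point_offset)
for n in("scene","top"):
    cv2.imwrite(f"pics/{n}0.png",cv2.cvtColor(viewer.camera(n),cv2.COLOR_RGB2BGR))
    print(n,viewer.camera_params(n))
E
```

```text
pics
{'time': 0.0, 'joints': array([-1.45554316e+00,  4.91547425e-01,  1.55947444e+00, -1.20476773e-06,
        1.09166898e+00, -1.05579298e-01]), 'joint_vel': array([-4.60207526e-05,  5.66267185e-04,  3.46219467e-04,  3.78894871e-04,
       -2.33071543e-04,  1.91747964e-04]), 'tau': array([-3.60290804e-03, -6.18458891e+01, -2.61599225e+01, -2.06647201e-04,
        3.98321004e-03,  1.16382488e-06]), 'ee_pos': array([ 0.13690913, -0.60958452,  0.23072666]), 'ee_rot': array([[ 9.75715329e-01,  2.19042418e-01, -1.27352119e-04],
       [ 2.19042425e-01, -9.75714726e-01,  1.09078354e-03],
       [ 1.14668527e-04, -1.09218974e-03, -9.99999397e-01]]), 'force': array([0.07585174, 0.0343073 , 0.86732728]), 'moment': array([-0.00191081,  0.01917203,  0.01259464]), 'gripper_force': 0.0, 'opening': 0.08552656319427762}
['PlanningError', 'grip_point_offset'] 0.0187
scene {'vfov': 53.17116433053062, 'cx': 285.79815050911014, 'cy': 208.99148492655934, 'eye': array([ 1.27242829, -0.43202615,  0.99710858]), 'attitude': array([[ 0.52285737,  0.62685415, -0.57764526],
       [ 0.85237149, -0.3917209 ,  0.34643553],
       [-0.00911117, -0.67350472, -0.73912677]])}
top {'vfov': 45.09349470991981, 'cx': 272.32353103016885, 'cy': 213.90077603451726, 'eye': array([ 0.27028086, -0.01440633,  1.38920373]), 'attitude': array([[-0.03720031, -0.97506776,  0.218767  ],
       [-0.99930529,  0.03679127, -0.00594463],
       [-0.0022523 , -0.21883617, -0.97575902]])}
```

View pics/top0.png

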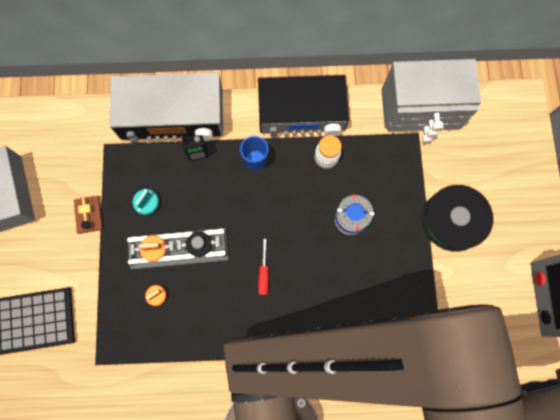

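View pics/scene0.png

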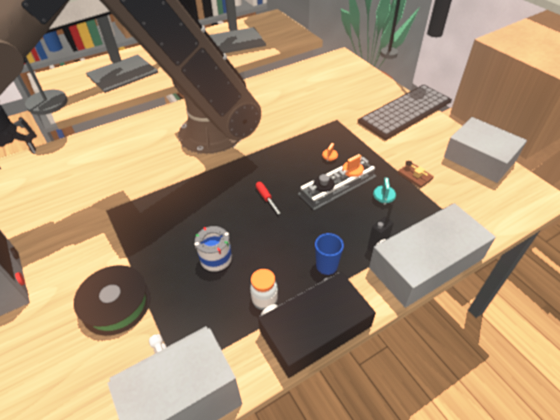

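The top picture shows the orange lid on the rail at about (152,248) with its bar along the rail, and the canister at (355,214). The small orange lid at (156,295) and the turquoise one at (146,202) are the look-alikes. I'll locate the lid and canister roughly, then go close.

```bash
cat > h.py <<'E'
import cv2,numpy as np
from cell import read_state, viewer, robot
def shot(n,save=None):
    p=viewer.camera_params(n); im=cv2.cvtColor(viewer.camera(n),cv2.COLOR_RGB2BGR)
    if save: cv2.imwrite("pics/"+save,im)
    return im,p
def ray(p,uv,z):
    f=210/np.tan(np.radians(p["vfov"])/2)
    d=p["attitude"]@np.array([(uv[0]-p["cx"])/f,(uv[1]-p["cy"])/f,1])
    return (p["eye"]+d*(z-p["eye"][2])/d[2])[:2]
def proj(p,X):
    f=210/np.tan(np.radians(p["vfov"])/2)
    c=p["attitude"].T@(np.array(X)-p["eye"]); return np.array([p["cx"]+f*c[0]/c[2],p["cy"]+f*c[1]/c[2]])
def blobs(im,lo,hi,amin=15):
    m=cv2.inRange(cv2.cvtColor(im,cv2.COLOR_BGR2HSV),np.array(lo),np.array(hi))
    n,l,s,c=cv2.connectedComponentsWithStats(m)
    return [(c[i].round(1),s[i].tolist(),l==i) for i in range(1,n) if s[i][4]>=amin]
E
python3 - <<'E'
from h import *
im=cv2.imread("pics/top0.png");p=viewer.camera_params("top")
for b in blobs(im,(5,150,120),(20,255,255)):
    print("orange",b[0],b[1],ray(p,b[0],.05),ray(p,b[0],.092))
for b in blobs(im,(105,150,100),(125,255,255)): print("blue",b[0],b[1],ray(p,b[0],.1),ray(p,b[0],.09))
print("rimcentre guess",ray(p,(357,211),.1), "rail ends",ray(p,(128,248),.05),ray(p,(227,246),.05))
print(viewer.camera_params("wrist"))
E
```

```text
orange [329.8 145.7] [319, 136, 23, 21, 384] [ 0.75984777 -0.19049943] [ 0.74449401 -0.18497681]
orange [ 93.6 212.7] [84, 197, 17, 34, 294] [0.59218379 0.46256574] [0.5820883  0.44760698]
orange [ 78.8 214.8] [75, 200, 10, 32, 138] [0.58784156 0.50251295] [0.57788225 0.48630137]
orange [153.1 247.9] [140, 235, 26, 26, 387] [0.48942998 0.29954096] [0.48255704 0.28969497]
orange [155.8 294.9] [145, 284, 21, 22, 237] [0.36465348 0.29067915] [0.36169377 0.28111108]
blue [303.3 126.3] [289, 125, 29, 4, 85] [ 0.7999245  -0.11544593] [ 0.8040328  -0.11622966]
blue [254.3 151.2] [240, 137, 29, 32, 609] [0.733691   0.01971119] [0.73728555 0.01997583]
blue [355.2 211.6] [344, 204, 23, 16, 227] [ 0.55731386 -0.23895485] [ 0.5595403  -0.24069661]
rimcentre guess [ 0.55874242 -0.24377321] rail ends [0.49168178 0.3666609 ] [0.48714033 0.10190245]
{'vfov': 60.45320363487303, 'cx': 278.7940312738617, 'cy': 206.2651831083027, 'eye': array([ 0.20213724, -0.59555413,  0.37292216]), 'attitude': array([[ 2.19473981e-01, -9.41734913e-01, -2.54885318e-01],
       [-9.75618274e-01, -2.11957212e-01, -5.69484324e-02],
       [-3.94454362e-04,  2.61169473e-01, -9.65292883e-01]])}
```

Emit:
{"api": "send_rows", "payload": {
  "moves": [
    {"tx": 0.042, "ty": -0.026, "hand": 0},
    {"tx": 0.042, "ty": -0.026},
    {"tx": 0.042, "ty": -0.026},
    {"tx": 0.042, "ty": -0.026},
    {"tx": 0.042, "ty": -0.026},
    {"tx": 0.042, "ty": -0.026},
    {"tx": 0.042, "ty": -0.026},
    {"tx": 0.042, "ty": -0.026},
    {"tx": 0.042, "ty": -0.026},
    {"tx": 0.01, "ty": -0.01}
  ]
}}

```text
validation failed for argument at $.mo...
```

```bash
python3 - <<'E'
from h import *
import pickle
for k in range(3): im,p=shot("wrist","can1.png")
s=read_state();print(s["time"],s["ee_pos"],s["ee_rot"][:,0],s["joint_vel"].round(3))
pickle.dump(p,open("can1.pkl","wb"))
print(proj(p,(.558,-.243,.1)))
E
```

```text
0.25 [ 0.1368913  -0.60974691  0.23101035] [9.75714158e-01 2.19047669e-01 2.79859547e-05] [ 0.001 -0.001 -0.002 -0.     0.     0.002]
[-348.68048468 -929.30053406]
```

View pics/can1.png

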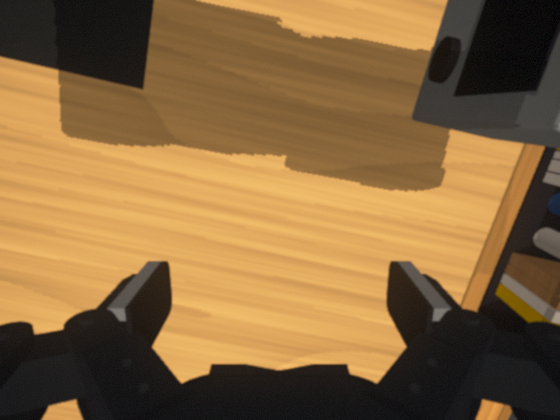

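The move was refused, so the picture shows only bare desk, with the fingers at the bottom (rows 260 and below). I'll give every field in each row.

Emit:
{"api": "send_rows", "payload": {
  "moves": [
    {"hand": 0, "tx": 0.042, "ty": -0.026, "tz": 0, "yaw": 0},
    {"hand": 0, "tx": 0.042, "ty": -0.026, "tz": 0, "yaw": 0},
    {"hand": 0, "tx": 0.042, "ty": -0.026, "tz": 0, "yaw": 0},
    {"hand": 0, "tx": 0.042, "ty": -0.026, "tz": 0, "yaw": 0},
    {"hand": 0, "tx": 0.042, "ty": -0.026, "tz": 0, "yaw": 0},
    {"hand": 0, "tx": 0.042, "ty": -0.026, "tz": 0, "yaw": 0},
    {"hand": 0, "tx": 0.042, "ty": -0.026, "tz": 0, "yaw": 0},
    {"hand": 0, "tx": 0.042, "ty": -0.026, "tz": 0, "yaw": 0},
    {"hand": 0, "tx": 0.042, "ty": -0.026, "tz": 0, "yaw": 0},
    {"hand": 0, "tx": 0.01, "ty": -0.01, "tz": 0, "yaw": 0}
  ]
}}

```text
time: 1.25
ee_pos: [0.4645, -0.2839, 0.2313]
ee_rot: [[0.975, 0.222, 0.001], [0.222, -0.975, 0.0], [0.001, 0.0, -1.0]]
force: [-0.7, -0.6, 0.7]
opening: 0.0856
gripper_force: 0.0
```

```bash
python3 - <<'E'
from h import *
import pickle
for k in range(4): im,p=shot("wrist","can2.png")
s=read_state();print(s["time"],s["ee_pos"],s["ee_rot"][:,0],s["joint_vel"].round(3))
pickle.dump(p,open("can2.pkl","wb"))
print(proj(p,(.558,-.243,.1)))
E
```

```text
1.45 [ 0.46167839 -0.28709912  0.23125504] [ 9.75639125e-01  2.19381467e-01 -2.62767480e-04] [-0.027 -0.001 -0.001  0.002  0.    -0.001]
[248.1022185   55.37746382]
```

View pics/can2.png

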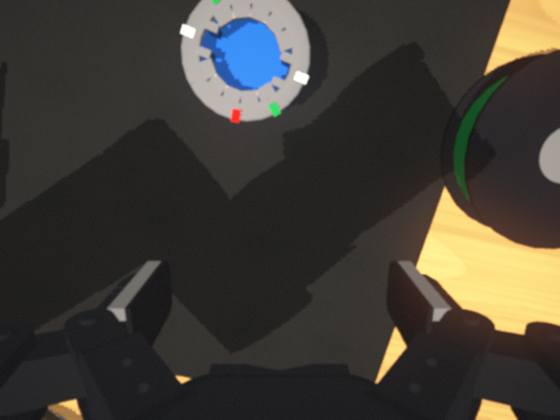

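The picture shows the canister rim at about (245,54), the white marks at (188,31) and (301,77), the green ones at (275,109) and (216,0), and red at (236,116).

```bash
python3 - <<'E'
from h import *
import pickle
p=pickle.load(open("can2.pkl","rb"));im=cv2.imread("pics/can2.png")[:135,150:340]
def pts(lo,hi,a): return [ray(p,b[0]+[150,0],.1) for b in blobs(im,lo,hi,a)]
w=pts((0,0,225),(180,30,255),30);g=pts((50,150,100),(75,255,255),15);r=pts((0,180,150),(5,255,255),15)
print(w,g,r)
c=(w[0]+w[1])/2;d=w[1]-w[0];print("c",c,np.degrees(np.arctan2(d[1],d[0])),np.linalg.norm(d))
for q in g+r: print(np.degrees(np.arctan2(*(q-c)[::-1])),np.linalg.norm(q-c))
hsv=cv2.cvtColor(im,cv2.COLOR_BGR2HSV)
m=((hsv[...,1]<60)&(hsv[...,2]>90)).astype(np.uint8)
cn=max(cv2.findContours(m,0,1)[0],key=cv2.contourArea)[:,0]+[150,0]
cn=cn[cn[:,1]>3]
P=np.array([ray(p,q,.1) for q in cn]); A=np.c_[2*P,np.ones(len(P))]
for _ in range(4):
    x=np.linalg.lstsq(A,(P**2).sum(1),rcond=None)[0];R=np.sqrt(x[2]+x[:2]@x[:2]);e=abs(np.hypot(*(P-x[:2]).T)-R);k=e<max(.001,np.median(e)*2);P,A=P[k],A[k]
print("rim fit",x[:2],R,len(P))
E
```

```text
[array([ 0.56427529, -0.19895588]), array([ 0.55215168, -0.28262006])] [array([ 0.58686831, -0.21407133]), array([ 0.52600803, -0.2693166 ])] [array([ 0.51511634, -0.24219823])]
c [ 0.55821348 -0.24078797] -98.2452232378503 0.08453801645606858
42.99526764333007 0.039177519965767765
-138.464435272601 0.04302410991057466
-178.12578618379598 0.04312020876226715
rim fit [ 0.5579249  -0.24080908] 0.04540129000174607 250
```

Emit:
{"api": "send_rows", "payload": {
  "moves": [
    {"hand": 0, "tx": 0.013, "ty": -0.048, "tz": 0, "yaw": 0},
    {"hand": 0, "tx": 0.013, "ty": -0.048, "tz": 0, "yaw": 0},
    {"hand": 0, "tx": 0.013, "ty": -0.048, "tz": 0, "yaw": 0},
    {"hand": 0, "tx": 0.013, "ty": -0.048, "tz": 0, "yaw": 0},
    {"hand": 0, "tx": 0.013, "ty": -0.048, "tz": 0, "yaw": 0},
    {"hand": 0, "tx": 0.013, "ty": -0.048, "tz": 0, "yaw": 0},
    {"hand": 0, "tx": 0.013, "ty": -0.048, "tz": 0, "yaw": 0},
    {"hand": 0, "tx": 0.013, "ty": -0.048, "tz": 0, "yaw": 0},
    {"hand": 0, "tx": 0.013, "ty": -0.048, "tz": 0, "yaw": 0},
    {"hand": 0, "tx": 0.013, "ty": -0.048, "tz": 0, "yaw": 0}
  ]
}}

```text
time: 2.45
ee_pos: [0.4841, 0.2105, 0.2314]
ee_rot: [[0.976, 0.217, 0.0], [0.217, -0.976, -0.0], [0.0, 0.0, -1.0]]
force: [1.1, -0.1, 0.7]
opening: 0.0854
gripper_force: 0.0
```

Emit:
{"api": "send_rows", "payload": {
  "moves": [
    {"hand": 0, "tx": 0, "ty": 0, "tz": 0, "yaw": -8.5},
    {"hand": 0, "tx": 0, "ty": 0, "tz": 0, "yaw": -8.5},
    {"hand": 0, "tx": 0, "ty": 0, "tz": 0, "yaw": -8.5},
    {"hand": 0, "tx": 0, "ty": 0, "tz": 0, "yaw": -8.5},
    {"hand": 0, "tx": 0, "ty": 0, "tz": 0, "yaw": -8.5},
    {"hand": 0, "tx": 0, "ty": 0, "tz": 0, "yaw": -8.5},
    {"hand": 0, "tx": 0, "ty": 0, "tz": 0, "yaw": -8.5},
    {"hand": 0, "tx": 0, "ty": 0, "tz": 0, "yaw": -8.5},
    {"hand": 0, "tx": 0, "ty": 0, "tz": 0, "yaw": -8.5},
    {"hand": 0, "tx": 0, "ty": 0, "tz": 0, "yaw": 0}
  ]
}}

```text
time: 3.45
ee_pos: [0.4843, 0.2085, 0.2313]
ee_rot: [[0.015, 1.0, 0.0], [1.0, -0.015, -0.0], [-0.0, 0.0, -1.0]]
force: [-0.2, -0.5, 0.2]
opening: 0.0854
gripper_force: 0.0
```

```bash
python3 - <<'E'
from h import *
import pickle
for k in range(4): im,p=shot("wrist","lid1.png")
s=read_state();print(s["time"],s["ee_pos"],s["ee_rot"][:,0],s["joint_vel"].round(3))
pickle.dump(p,open("lid1.pkl","wb"))
print(proj(p,(.487,.298,.05)))
E
```

```text
3.65 [0.48398223 0.20940947 0.23126057] [ 1.91708631e-02  9.99816211e-01 -1.46529050e-04] [ 0.006 -0.     0.    -0.    -0.001 -0.014]
[279.09110356  80.30200221]
```

View pics/lid1.png

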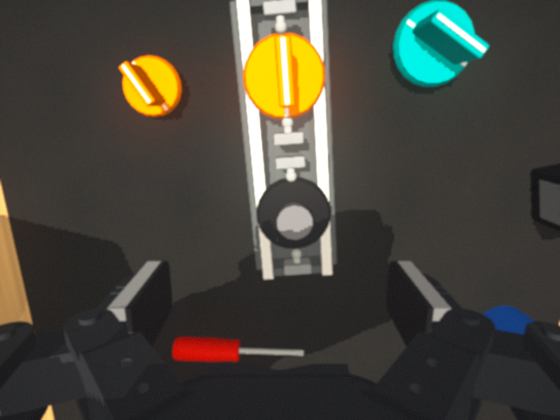

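The lid flange shows at about (284,75) with the white line from (282,38) to (287,104). The small orange lid (150,86) and the turquoise one (438,43) are clear of it.

```bash
python3 - <<'E'
from h import *
import pickle
p=pickle.load(open("lid1.pkl","rb"));im=cv2.imread("pics/lid1.png")
b=max([b for b in blobs(im,(5,150,120),(25,255,255),300) if 240<b[0][0]<330],key=lambda b:b[1][4])
cn=max(cv2.findContours(b[2].astype(np.uint8),0,1)[0],key=cv2.contourArea)
cn=cv2.convexHull(cn)[:,0]
P=np.array([ray(p,q,.046) for q in cn]);A=np.c_[2*P,np.ones(len(P))]
for _ in range(4):
    x=np.linalg.lstsq(A,(P**2).sum(1),rcond=None)[0];R=np.sqrt(x[2]+x[:2]@x[:2]);e=abs(np.hypot(*(P-x[:2]).T)-R);k=e<max(.001,np.median(e)*2);P,A=P[k],A[k]
print("flange",x[:2],R,len(P))
m=np.zeros(im.shape[:2],bool);m[30:112,272:296]=1
hsv=cv2.cvtColor(im,cv2.COLOR_BGR2HSV);m&=(hsv[...,1]<110)&(hsv[...,2]>180)
n,l,s,c=cv2.connectedComponentsWithStats(m.astype(np.uint8));i=1+np.argmax(s[1:,4]);print(s[i],c[i])
yx=np.argwhere(l==i)[:,::-1]
P=np.array([ray(p,q,.092) for q in yx]);c=(P.max(0)+P.min(0))/2;v=np.linalg.eigh(np.cov(P.T))[1][:,1]
print("line",P.mean(0),c,np.ptp(P,axis=0),np.degrees(np.arctan2(*v[::-1])))
# rail direction from the light bars
g=((hsv[...,1]<60)&(hsv[...,2]>150)).astype(np.uint8)
for k in cv2.findContours(g,0,1)[0]:
    if cv2.contourArea(k)>500:
        vx,vy,x0,y0=cv2.fitLine(k,2,0,.01,.01).ravel();a=ray(p,(x0-60*vx,y0-60*vy),.04);bb=ray(p,(x0+60*vx,y0+60*vy),.04);d=a-bb
        print("bar",x0,y0,(a+bb)/2,np.degrees(np.arctan2(d[1],d[0])))
print(read_state()["ee_pos"])
E
```

```text
flange [0.49099946 0.30118197] 0.03497503894105416 38
[280  37  10  68 404] [284.51980198  70.35643564]
line [0.49102062 0.30166361] [0.4910415  0.30121271] [0.00612159 0.04634413] 93.2890966017219
bar 293.84445 219.51111 [0.49844338 0.17085162] -172.4841190830545
bar 304.65366 140.35654 [0.50876295 0.24419278] -105.1679873174917
bar 316.47482 27.388489 [0.51967022 0.33855139] 97.75706660074871
bar 248.0138 100.671265 [0.45922666 0.28001395] 93.23788215107031
[0.48398223 0.20940947 0.23126057]
```

Emit:
{"api": "send_rows", "payload": {
  "moves": [
    {"hand": 0, "tx": 0.046, "ty": 0.0026, "tz": 0, "yaw": 0},
    {"hand": 0, "tx": 0.046, "ty": 0.0026, "tz": 0, "yaw": 0},
    {"hand": 0, "tx": 0, "ty": 0, "tz": 0, "yaw": -4.4},
    {"hand": 0, "tx": 0, "ty": 0, "tz": 0.04, "yaw": 0},
    {"hand": 0, "tx": 0, "ty": 0, "tz": 0.04, "yaw": 0},
    {"hand": 0, "tx": 0, "ty": 0, "tz": 0.03, "yaw": 0},
    {"hand": 0, "tx": 0, "ty": 0, "tz": 0.03, "yaw": 0},
    {"hand": 0, "tx": 0, "ty": 0, "tz": 0.02, "yaw": 0},
    {"hand": 0, "tx": 0, "ty": 0, "tz": 0.01, "yaw": 0},
    {"hand": 0, "tx": 0, "ty": 0, "tz": 0.006, "yaw": 0}
  ]
}}

```text
time: 4.65
ee_pos: [0.4904, 0.3018, 0.0547]
ee_rot: [[-0.061, 0.998, -0.001], [0.998, 0.061, -0.0], [-0.0, -0.001, -1.0]]
force: [0.3, -0.5, -0.1]
opening: 0.0857
gripper_force: 0.0
```

Emit:
{"api": "send_rows", "payload": {
  "moves": [
    {"hand": 0.5, "tx": 0, "ty": 0, "tz": 0, "yaw": 0},
    {"hand": 0.7, "tx": 0, "ty": 0, "tz": 0, "yaw": 0},
    {"hand": 0.8, "tx": 0, "ty": 0, "tz": 0, "yaw": 0},
    {"hand": 0.9, "tx": 0, "ty": 0, "tz": 0, "yaw": 0},
    {"hand": 1, "tx": 0, "ty": 0, "tz": 0, "yaw": 0},
    {"hand": 1, "tx": 0, "ty": 0, "tz": 0, "yaw": 0},
    {"hand": 1, "tx": 0, "ty": 0, "tz": 0, "yaw": 0},
    {"hand": 1, "tx": 0, "ty": 0, "tz": 0, "yaw": 0},
    {"hand": 1, "tx": 0, "ty": 0, "tz": 0, "yaw": 0},
    {"hand": 1, "tx": 0, "ty": 0, "tz": 0, "yaw": 0}
  ],
  "force": 80
}}

```text
time: 5.65
ee_pos: [0.4905, 0.302, 0.0559]
ee_rot: [[-0.062, 0.998, 0.001], [0.998, 0.062, 0.0], [0.0, 0.001, -1.0]]
force: [0.1, -0.9, 5.2]
opening: 0.0108
gripper_force: 78.1
```

Emit:
{"api": "send_rows", "payload": {
  "moves": [
    {"hand": 1, "tx": 0, "ty": 0, "tz": -0.002, "yaw": 0},
    {"hand": 1, "tx": 0, "ty": 0, "tz": -0.002, "yaw": 0},
    {"hand": 1, "tx": 0, "ty": 0, "tz": -0.003, "yaw": 0},
    {"hand": 1, "tx": 0, "ty": 0, "tz": -0.003, "yaw": 0},
    {"hand": 1, "tx": 0, "ty": 0, "tz": -0.004, "yaw": 0},
    {"hand": 1, "tx": 0, "ty": 0, "tz": -0.006, "yaw": 0},
    {"hand": 1, "tx": 0, "ty": 0, "tz": -0.01, "yaw": 0},
    {"hand": 1, "tx": 0, "ty": 0, "tz": -0.02, "yaw": 0},
    {"hand": 1, "tx": 0, "ty": 0, "tz": -0.03, "yaw": 0},
    {"hand": 1, "tx": 0, "ty": 0, "tz": -0.03, "yaw": 0}
  ]
}}

```text
time: 6.65
ee_pos: [0.4902, 0.3017, 0.1672]
ee_rot: [[-0.062, 0.998, 0.0], [0.998, 0.062, -0.0], [-0.0, 0.0, -1.0]]
force: [0.6, 0.8, -1.2]
opening: 0.0111
gripper_force: 80.8
```

Emit:
{"api": "send_rows", "payload": {
  "moves": [
    {"hand": 1, "tx": 0, "ty": 0, "tz": -0.03, "yaw": 0},
    {"hand": 1, "tx": 0, "ty": 0, "tz": -0.03, "yaw": 0},
    {"hand": 1, "tx": 0, "ty": 0, "tz": 0, "yaw": 0},
    {"hand": 1, "tx": 0, "ty": 0, "tz": 0, "yaw": 0},
    {"hand": 1, "tx": 0, "ty": 0, "tz": 0, "yaw": 0},
    {"hand": 1, "tx": 0, "ty": 0, "tz": 0, "yaw": 0},
    {"hand": 1, "tx": 0, "ty": 0, "tz": 0, "yaw": 0},
    {"hand": 1, "tx": 0, "ty": 0, "tz": 0, "yaw": 0},
    {"hand": 1, "tx": 0, "ty": 0, "tz": 0, "yaw": 0},
    {"hand": 1, "tx": 0, "ty": 0, "tz": 0, "yaw": 0}
  ]
}}

```text
time: 7.65
ee_pos: [0.4903, 0.3019, 0.2251]
ee_rot: [[-0.062, 0.998, -0.0], [0.998, 0.062, -0.0], [-0.0, -0.0, -1.0]]
force: [0.4, 0.3, -2.0]
opening: 0.011
gripper_force: 80.9
```

```bash
python3 - <<'E'
from h import *
import pickle
s=read_state();print(s)
im,p=shot("wrist","held.png")
im2,p2=shot("scene","held_s.png")
pickle.dump((p,s),open("held.pkl","wb"))
u=proj(p2,s["ee_pos"]).astype(int);print(u)
c=cv2.resize(im2[u[1]-50:u[1]+60,u[0]-60:u[0]+60],(480,440))
cv2.imwrite("pics/held2.png",np.hstack([cv2.resize(im[150:],(480,440))[:, :],c])[:, :960] if 0 else np.hstack([cv2.resize(im,(400,300)),cv2.resize(c,(327,300))]))
E
```

```text
{'time': 7.65, 'joints': array([ 4.37306423e-01,  4.27635567e-01,  1.68952236e+00, -6.39889593e-05,
        1.02476588e+00,  3.75379966e-01]), 'joint_vel': array([-0.00185038, -0.00128689, -0.0007    ,  0.00171301,  0.00086218,
        0.00119255]), 'tau': array([-5.78731037e-03, -5.67288351e+01, -2.52252764e+01, -7.21077668e-04,
        9.61831247e-04, -6.70947679e-05]), 'ee_pos': array([0.49031151, 0.30194803, 0.2250843 ]), 'ee_rot': array([[-6.19200839e-02,  9.98081072e-01, -2.76825273e-04],
       [ 9.98081096e-01,  6.19200327e-02, -1.89779298e-04],
       [-1.72274096e-04, -2.88045222e-04, -9.99999944e-01]]), 'force': array([ 0.3903326 ,  0.31423282, -1.95253928]), 'moment': array([ 0.01740165,  0.04895412, -0.03150293]), 'gripper_force': 80.91669917106628, 'opening': 0.01096599414275319}
[359 124]
```

View pics/held2.png

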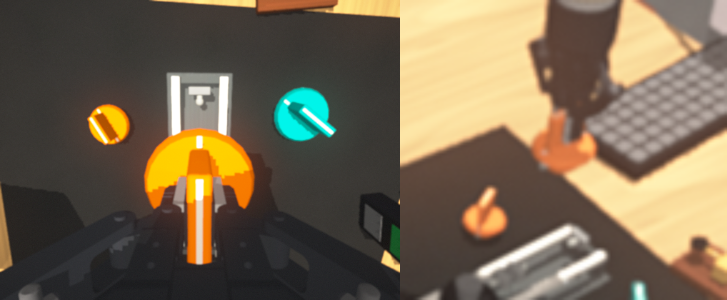

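The lid hangs clear in the gripper, with the flange's front arc visible around (200,175) in the shrunken wrist view. I'll measure its offset in the tool frame.

```bash
python3 - <<'E'
from h import *
import pickle
p,s=pickle.load(open("held.pkl","rb"));im=cv2.imread("pics/held.png")
b=max(blobs(im,(5,150,120),(25,255,255),300),key=lambda b:b[1][4]*(200<b[0][0]<360))
m=b[2].astype(np.uint8);print(b[0],b[1])
cn=cv2.convexHull(max(cv2.findContours(m,0,1)[0],key=cv2.contourArea))[:,0];cn=cn[cn[:,1]<255]
zt=s["ee_pos"][2]-.0079
T=s["ee_rot"];t=s["ee_pos"]
for z in (zt-.002,zt-.006):
    P=np.array([ray(p,q,z) for q in cn]);A=np.c_[2*P,np.ones(len(P))]
    for _ in range(4):
        x=np.linalg.lstsq(A,(P**2).sum(1),rcond=None)[0];R=np.sqrt(x[2]+x[:2]@x[:2]);e=abs(np.hypot(*(P-x[:2]).T)-R);k=e<max(.001,np.median(e)*2);P,A=P[k],A[k]
    # front edge with R=36 mm
    d=np.r_[x[:2]-t[:2],0]; print("flange",x[:2],R,len(P),"tool xy",(T.T@d)[:2], "front tool x",max((P-t[:2])@T[:2,0])-.036)
hsv=cv2.cvtColor(im,cv2.COLOR_BGR2HSV);w=np.zeros(im.shape[:2],bool);w[180:390,260:300]=1;w&=(hsv[...,1]<110)&(hsv[...,2]>180)
n,l,st,c=cv2.connectedComponentsWithStats(w.astype(np.uint8))
for i in range(1,n):
    if st[i,4]<60: continue
    P=np.array([ray(p,q,zt+.044) for q in np.argwhere(l==i)[:,::-1]])-t[:2];Q=P@T[:2,:2];v=np.linalg.eigh(np.cov(Q.T))[1][:,1]
    print(st[i],"line tool x",Q[:,0].min(),Q[:,0].max(),"y",Q[:,1].mean(),"slope deg",np.degrees(np.arctan(v[1]/v[0])))
E
```

```text
[278.6 247.2] [201, 180, 156, 190, 13549]
flange [0.49100459 0.30323488] 0.03528678577574425 26 tool xy [0.00124147 0.00077143] front tool x 0.0001433470746758994
flange [0.49110896 0.30153997] 0.036215228340029486 26 tool xy [-0.00045665  0.00077065] front tool x -0.0006364589788275532
[275 190   9  18 154] line tool x 0.03674219300251063 0.04205074638529887 y 0.0008666363264132911 slope deg -0.013086158524133747
[ 274  251   11  119 1122] line tool x -0.02161740863861586 0.022351622343371444 y 0.0009002125982963755 slope deg -0.03673315490101936
```

Emit:
{"api": "send_rows", "payload": {
  "moves": [
    {"hand": 1, "tx": -0.025, "ty": 0.0012, "tz": 0, "yaw": 0},
    {"hand": 1, "tx": -0.048, "ty": 0.0012, "tz": 0, "yaw": 0},
    {"hand": 1, "tx": -0.048, "ty": 0.0012, "tz": 0, "yaw": 0},
    {"hand": 1, "tx": -0.048, "ty": 0.0012, "tz": 0, "yaw": 0},
    {"hand": 1, "tx": -0.048, "ty": 0.0012, "tz": 0, "yaw": 0},
    {"hand": 1, "tx": -0.048, "ty": 0.0012, "tz": 0, "yaw": 0},
    {"hand": 1, "tx": -0.048, "ty": 0.0012, "tz": 0, "yaw": 0},
    {"hand": 1, "tx": -0.048, "ty": 0.0012, "tz": 0, "yaw": 0},
    {"hand": 1, "tx": -0.048, "ty": 0.0012, "tz": 0, "yaw": 0},
    {"hand": 1, "tx": -0.048, "ty": 0.0012, "tz": 0, "yaw": 0}
  ]
}}

```text
time: 8.75
ee_pos: [0.5305, -0.1555, 0.2255]
ee_rot: [[-0.062, 0.998, 0.0], [0.998, 0.062, -0.0], [-0.0, 0.0, -1.0]]
force: [0.4, -0.4, -1.5]
opening: 0.0113
gripper_force: 80.9
```

Emit:
{"api": "send_rows", "payload": {
  "moves": [
    {"hand": 1, "tx": -0.048, "ty": 0.0012, "tz": 0, "yaw": 0},
    {"hand": 1, "tx": -0.048, "ty": 0.0012, "tz": 0, "yaw": 0},
    {"hand": 1, "tx": -0.048, "ty": 0.001, "tz": 0, "yaw": 0},
    {"hand": 1, "tx": -0.033, "ty": 0, "tz": 0, "yaw": 0},
    {"hand": 1, "tx": 0, "ty": 0, "tz": 0, "yaw": 6},
    {"hand": 1, "tx": 0, "ty": 0, "tz": 0, "yaw": 5.75},
    {"hand": 1, "tx": 0, "ty": 0, "tz": 0, "yaw": 0},
    {"hand": 1, "tx": 0, "ty": 0, "tz": 0, "yaw": 0},
    {"hand": 1, "tx": 0, "ty": 0, "tz": 0, "yaw": 0},
    {"hand": 1, "tx": 0, "ty": 0, "tz": 0, "yaw": 0}
  ]
}}

```text
time: 9.75
ee_pos: [0.5451, -0.3297, 0.2254]
ee_rot: [[0.141, 0.99, 0.0], [0.99, -0.141, -0.0], [-0.0, 0.0, -1.0]]
force: [-0.1, -0.4, -0.5]
opening: 0.0107
gripper_force: 80.9
```

```bash
python3 - <<'E'
from h import *
import pickle
s=read_state();im,p=shot("wrist","can3.png");pickle.dump((p,s),open("can3.pkl","wb"))
print(s["time"],s["ee_pos"],s["ee_rot"][:,0],proj(p,(.558,-.241,.1)))
E
```

```text
9.75 [ 0.54505522 -0.32966134  0.22542713] [ 1.40910012e-01  9.90022390e-01 -1.88260299e-04] [277.93594163  73.32109885]
```

View pics/can3.png

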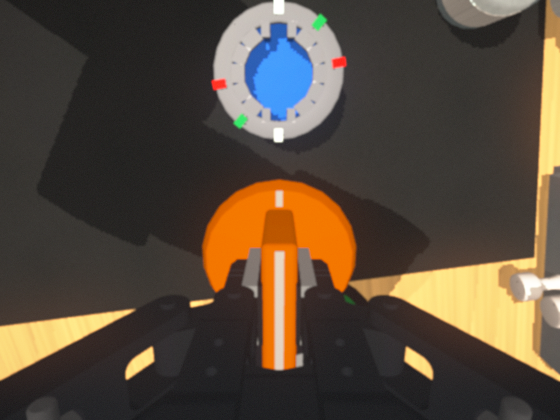

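The white marks at (278,7) and (278,134) line up with the lid's white line (col 279), and all the green and red marks can be seen.

```bash
python3 - <<'E'
from h import *
import pickle
p,s=pickle.load(open("can3.pkl","rb"));im=cv2.imread("pics/can3.png")[:150,190:370]
T=s["ee_rot"];t=s["ee_pos"]
def pts(lo,hi,a): return np.array([T[:2,:2].T@(ray(p,b[0]+[190,0],.1)-t[:2]) for b in blobs(im,lo,hi,a)])
for n,q in (("w",pts((0,0,225),(180,30,255),30)),("g",pts((50,150,100),(75,255,255),30)),("r",pts((0,180,150),(5,255,255),30))):
    print(n,q.round(4).tolist(),"mid",q.mean(0).round(4)); d=q[0]-q[-1];print(np.degrees(np.arctan2(d[1],d[0])))
E
```

```text
w [[0.1316, 0.0005], [0.0478, 0.0004]] mid [0.0897 0.0004]
0.09646450603169991
g [[0.1227, 0.0284], [0.0571, -0.0272]] mid [0.0899 0.0006]
40.285159773307065
r [[0.0971, 0.043], [0.0825, -0.0422]] mid [0.0898 0.0004]
80.28172446187682
```

Emit:
{"api": "send_rows", "payload": {
  "moves": [
    {"hand": 1, "tx": 0.045, "ty": 0, "tz": 0, "yaw": 0},
    {"hand": 1, "tx": 0.0445, "ty": 0, "tz": 0, "yaw": 0},
    {"hand": 1, "tx": 0, "ty": 0, "tz": 0, "yaw": 0},
    {"hand": 1, "tx": 0, "ty": 0, "tz": 0.03, "yaw": 0},
    {"hand": 1, "tx": 0, "ty": 0, "tz": 0.03, "yaw": 0},
    {"hand": 1, "tx": 0, "ty": 0, "tz": 0.02, "yaw": 0},
    {"hand": 1, "tx": 0, "ty": 0, "tz": 0, "yaw": 0},
    {"hand": 1, "tx": 0, "ty": 0, "tz": 0, "yaw": 0},
    {"hand": 1, "tx": 0, "ty": 0, "tz": 0, "yaw": 0},
    {"hand": 1, "tx": 0, "ty": 0, "tz": 0, "yaw": 0}
  ]
}}

```text
time: 10.8
ee_pos: [0.5582, -0.2416, 0.1466]
ee_rot: [[0.143, 0.99, 0.002], [0.99, -0.143, -0.001], [-0.001, 0.002, -1.0]]
force: [-0.0, 0.2, -1.0]
opening: 0.0109
gripper_force: 80.9
```

Emit:
{"api": "send_rows", "payload": {
  "moves": [
    {"hand": 1, "tx": 0, "ty": 0, "tz": 0.003, "yaw": 0},
    {"hand": 1, "tx": 0, "ty": 0, "tz": 0.003, "yaw": 0},
    {"hand": 1, "tx": 0, "ty": 0, "tz": 0.003, "yaw": 0},
    {"hand": 1, "tx": 0, "ty": 0, "tz": 0.002, "yaw": 0},
    {"hand": 1, "tx": 0, "ty": 0, "tz": 0.002, "yaw": 0},
    {"hand": 1, "tx": 0, "ty": 0, "tz": 0.002, "yaw": 0},
    {"hand": 1, "tx": 0, "ty": 0, "tz": 0, "yaw": 0},
    {"hand": 1, "tx": 0, "ty": 0, "tz": 0, "yaw": 0},
    {"hand": 1, "tx": 0, "ty": 0, "tz": 0, "yaw": 0},
    {"hand": 1, "tx": 0, "ty": 0, "tz": 0, "yaw": 0}
  ]
}}

```text
time: 11.8
ee_pos: [0.5578, -0.2413, 0.1304]
ee_rot: [[0.143, 0.99, 0.0], [0.99, -0.143, -0.0], [-0.0, 0.0, -1.0]]
force: [0.5, 0.2, -0.7]
opening: 0.011
gripper_force: 80.9
```

Emit:
{"api": "send_rows", "payload": {
  "moves": [
    {"hand": 1, "tx": 0, "ty": 0, "tz": 0.002, "yaw": 0},
    {"hand": 1, "tx": 0, "ty": 0, "tz": 0.002, "yaw": 0},
    {"hand": 1, "tx": 0, "ty": 0, "tz": 0.002, "yaw": 0},
    {"hand": 1, "tx": 0, "ty": 0, "tz": 0.002, "yaw": 0},
    {"hand": 1, "tx": 0, "ty": 0, "tz": 0.002, "yaw": 0},
    {"hand": 1, "tx": 0, "ty": 0, "tz": 0.002, "yaw": 0},
    {"hand": 1, "tx": 0, "ty": 0, "tz": 0, "yaw": 0},
    {"hand": 1, "tx": 0, "ty": 0, "tz": 0, "yaw": 0},
    {"hand": 1, "tx": 0, "ty": 0, "tz": 0, "yaw": 0},
    {"hand": 1, "tx": 0, "ty": 0, "tz": 0, "yaw": 0}
  ]
}}

```text
time: 12.8
ee_pos: [0.5578, -0.2413, 0.1184]
ee_rot: [[0.143, 0.99, 0.0], [0.99, -0.143, -0.0], [-0.0, 0.0, -1.0]]
force: [0.2, 0.2, -0.6]
opening: 0.0111
gripper_force: 80.9
```

No contact yet, so the lugs are going through freely. I'll press on gently.

Emit:
{"api": "send_rows", "payload": {
  "moves": [
    {"hand": 1, "tx": 0, "ty": 0, "tz": 0.001, "yaw": 0},
    {"hand": 1, "tx": 0, "ty": 0, "tz": 0.001, "yaw": 0},
    {"hand": 1, "tx": 0, "ty": 0, "tz": 0.001, "yaw": 0},
    {"hand": 1, "tx": 0, "ty": 0, "tz": 0, "yaw": 0},
    {"hand": 1, "tx": 0, "ty": 0, "tz": 0, "yaw": 0},
    {"hand": 1, "tx": 0, "ty": 0, "tz": 0, "yaw": 0},
    {"hand": 1, "tx": 0, "ty": 0, "tz": 0, "yaw": 0},
    {"hand": 1, "tx": 0, "ty": 0, "tz": 0, "yaw": 0},
    {"hand": 1, "tx": 0, "ty": 0, "tz": 0, "yaw": 0},
    {"hand": 1, "tx": 0, "ty": 0, "tz": 0, "yaw": 0}
  ]
}}

```text
time: 13.8
ee_pos: [0.5577, -0.2413, 0.1159]
ee_rot: [[0.143, 0.99, 0.0], [0.99, -0.143, -0.0], [-0.0, 0.0, -1.0]]
force: [-3.1, 1.0, 6.2]
opening: 0.011
gripper_force: 82.0
```

Emit:
{"api": "send_rows", "payload": {
  "moves": [
    {"hand": 1, "tx": 0, "ty": -0.0005, "tz": 0.0006, "yaw": 0},
    {"hand": 1, "tx": 0, "ty": 0, "tz": 0, "yaw": 0},
    {"hand": 1, "tx": 0, "ty": 0, "tz": 0, "yaw": 5},
    {"hand": 1, "tx": 0, "ty": 0, "tz": 0, "yaw": 5},
    {"hand": 1, "tx": 0, "ty": 0, "tz": 0, "yaw": 5},
    {"hand": 1, "tx": 0, "ty": 0, "tz": 0, "yaw": 5},
    {"hand": 1, "tx": 0, "ty": 0, "tz": 0, "yaw": 5},
    {"hand": 1, "tx": 0, "ty": 0, "tz": 0, "yaw": 5},
    {"hand": 1, "tx": 0, "ty": 0, "tz": 0, "yaw": 5},
    {"hand": 1, "tx": 0, "ty": 0, "tz": 0, "yaw": 0}
  ],
  "force": 100
}}

```text
time: 14.8
ee_pos: [0.5574, -0.2414, 0.1159]
ee_rot: [[0.687, 0.727, 0.001], [0.727, -0.687, -0.001], [0.0, 0.001, -1.0]]
force: [-3.7, 0.7, 12.1]
opening: 0.011
gripper_force: 97.9
```

```bash
python3 - <<'E'
from h import *
import pickle
im,p=shot("wrist","turn.png");s=read_state();pickle.dump((p,s),open("turn.pkl","wb"))
T=s["ee_rot"];print(s["time"],s["ee_pos"],np.degrees(np.arctan2(T[1,0],T[0,0])),s["force"],s["moment"])
E
```

```text
14.85 [ 0.55738459 -0.24138494  0.11587823] 46.75043298510124 [-3.44280739  1.14128689 11.87626895] [ 0.25758674  0.57813189 -0.1700272 ]
```

View pics/turn.png

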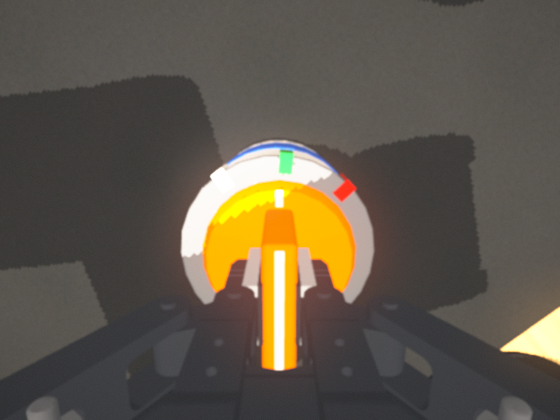

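The lid follows the tool: its line at col 279 stands about 5 degrees short of the green mark at (286,161). The flange lies flat on the rim, pushed down with 12 N.

Emit:
{"api": "send_rows", "payload": {
  "moves": [
    {"hand": 1, "tx": 0, "ty": 0, "tz": 0, "yaw": 2},
    {"hand": 1, "tx": 0, "ty": 0, "tz": 0, "yaw": 2},
    {"hand": 1, "tx": 0, "ty": 0, "tz": 0, "yaw": 1},
    {"hand": 1, "tx": 0, "ty": 0, "tz": 0, "yaw": 0},
    {"hand": 1, "tx": 0, "ty": 0, "tz": 0, "yaw": 0},
    {"hand": 1, "tx": 0, "ty": 0, "tz": 0, "yaw": 0},
    {"hand": 1, "tx": 0, "ty": 0, "tz": 0, "yaw": 0},
    {"hand": 1, "tx": 0, "ty": 0, "tz": 0, "yaw": 0},
    {"hand": 1, "tx": 0, "ty": 0, "tz": 0, "yaw": 0},
    {"hand": 1, "tx": 0, "ty": 0, "tz": 0, "yaw": 0}
  ]
}}

```text
time: 15.85
ee_pos: [0.5573, -0.2413, 0.1159]
ee_rot: [[0.745, 0.667, 0.001], [0.667, -0.745, -0.001], [0.0, 0.001, -1.0]]
force: [-4.0, 1.1, 11.6]
opening: 0.0109
gripper_force: 97.9
```

```bash
python3 - <<'E'
from h import *
im,p=shot("wrist","turn2.png");s=read_state()
T=s["ee_rot"];t=s["ee_pos"];print(s["time"],t,np.degrees(np.arctan2(T[1,0],T[0,0])),s["force"],s["moment"])
loc=lambda uv,z:T[:2,:2].T@(ray(p,uv,z)-t[:2])
for b in blobs(im,(50,120,100),(75,255,255),30):
    q=loc(b[0],.1);print("green",b[0],q,np.degrees(np.arctan2(q[1],q[0])))
hsv=cv2.cvtColor(im,cv2.COLOR_BGR2HSV);w=np.zeros(im.shape[:2],bool);w[180:390,268:292]=1;w&=(hsv[...,1]<110)&(hsv[...,2]>180)
n,l,st,c=cv2.connectedComponentsWithStats(w.astype(np.uint8))
for i in range(1,n):
    if st[i,4]>60:
        Q=np.array([loc(q,.152 if c[i][1]>240 else .108) for q in np.argwhere(l==i)[:,::-1]]);v=np.linalg.eigh(np.cov(Q.T))[1][:,1];print(st[i],Q.mean(0),np.degrees(np.arctan(v[1]/v[0])))
E
```

```text
15.9 [ 0.55731178 -0.24134455  0.11589414] 41.819367579165366 [-4.58404125  1.10050676 11.70376091] [0.30190817 0.61608959 0.16158153]
green [277.6 160.7] [0.04438783 0.00031098] 0.4014017947820367
green [539.5 360. ] [-0.05826267  0.13497422] 113.34781716372761
[274 189  10  19 152] [0.02960764 0.00067755] -0.505668814140661
[ 273  251   12  120 1203] [0.00193065 0.00068217] 0.0322987009855705
```

The bar is within half a degree of the green mark, fully down and steady, so I'm handing in.

```bash
python3 -c "
from cell import sign_off
print(sign_off())"
```

```text
the job is handed in; nothing more can be done
None
```

The orange lid is in the canister mouth and fully down, turned clockwise to within about half a degree of the green marks and still gripped at about 98 N with a 12 N downward push; I handed the job in at about 16 s.

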